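# Hang the S-hook in the heart plaque

## Task

Take the steel S-hook out of its wooden block by its wooden grip and hang it in the round hole above the heart-shaped clay plaque, passing its free end through from the robot's side. Leave it hanging there by itself, its bend resting in the hole and its grip on the robot's side.

Things in the scene. Friction and masses are not known exactly. Their poses are not given: they have to be found in the camera images.
- hook_grip (a point): Centre of the S-hook's wooden grip, a stick 13x13x44 mm, top free, on its robot-side leg. Hook: 8 mm steel bar, 0.12 kg, in one upright plane, standing 24 mm deep in a slotted wooden block 100x60x32 mm; this point is 124 mm above the table, 116 above the hook's foot. Axes: z up, x from grip to upper bend (starts within 20 deg of straight ahead). Pinch across y; lift 40 mm to clear the slot.
- hook_bend (a point): Middle of the S-hook's upper bend, on the bar's centre line: 62 mm ahead (x) of the grip's centre and 16 mm below it, same axes. Shank 18 mm behind it, turned-down free end 18 mm ahead of it; the part to thread is 8 mm thick and spans 4 mm above to 16 mm below this point. Hung, it lies 4 mm above the rim that carries it; inside width of the bend 28 mm. The hook's foot is 100 mm below.
- heart_hole (a point): Centre of the round through hole, 40 mm across, in the 64 mm square neck (top 197 mm above the table) of the heart plaque, at mid-thickness of 10 mm, 165 mm above the table. Heart 123 mm wide, upright, fixed in a foot 55x100x22 mm, in a row with a round and an oblong plaque with the same neck and hole. Axes: z up, x through the hole away from the robot (within 15 deg of straight ahead), y across.

How it is judged (in metres and radians):
At the end, for the whole second after the job is handed in: The S-hook hangs by itself in the heart plaque's hole: the middle of its bend is 16 mm or less before or 20 mm or less beyond the hole's centre, within 20 mm sideways, 25 mm below to 10 mm above it, and the grip is 20 mm or more on the robot's side (x of hook_bend in the frame of heart_hole between -0.016 and 0.02 m and y of hook_bend in the frame of heart_hole between -0.02 and 0.02 m and z of hook_bend in the frame of heart_hole between -0.025 and 0.01 m and x of hook_grip in the frame of heart_hole below -0.02 m); the robot touches nothing.
It also fails if it takes over 40 s, if anything falls off the work surface, if the arm or the gripper's body presses on something with over 40 N, if the wrist force passes 120 N, or if a joint passes its speed limit or range.

## Robot

A 7-joint arm with a two-finger parallel gripper is mounted at the origin on the work surface. World frame = base frame: x ahead of the robot, y to its left, z up, the work surface at z = 0. Lengths are in m, angles in degrees, forces in N, time in s.
With the tool pointing down it reaches from about 0.425 to 0.875 m from the base axis. Payload 8.4 kg.
Tool frame: the origin (TCP) lies midway between the tips of the shut fingers; the grasp point (between the pads) lies arm.tcp_to_grasp behind it (arm.tcp_to_grasp is the distance from the TCP to the grasp point, in m); z points along the fingers, y is the line along which they close (so a half turn about z gives the same grasp; the last joint's range is limited). The gripper opens to 87 mm and grips with 3 to 60 N. Pads are 19 mm wide; open, the fingers measure 117 mm over their backs; the gripper's body (75 mm by 190 mm) begins 51 mm behind the grasp point.
Start: joints at [-77.132, 19.091, 2.286, 83.961, -0.768, 76.965, -3.352], TCP at [0.207, 0.616, 0.201] pointing down, gripper open.
Joint ranges: [-147.57, 147.57], [-21.85, 119.76], [-74.77, 79.35], [14.55, 137.4], [-85.83, 265.84], [4.83, 119.75], [-152.11, 152.11]. Speed limits (degrees/s): [127.2, 127.2, 159.86, 159.86, 180, 180, 180].

## Interface

Orientations are given as a 3x3 rotation matrix whose columns are the frame's x, y, z axes.
In Python, from plant import status, grab_frame, hand_in, cut_out, mark_of, arm gives the robot as it stands.
- The arm moves only by the tool apply_moves, never from a script. Its argument "moves" is a list of rows, each a list of 5 numbers: the finger opening in mm, from 0 to 87, then the shift along the tool's x, y, z in mm, then the turn about the tool's z in rad. A call has 1 to 5 rows; each row is the pose to reach, as a shift and turn from the pose commanded when the call began, along the tool's axes at that moment; what a row does not reach only later rows make up. A row lasts 1/10 s, in which the tool goes at most 50 mm and 8.59 degrees, less where a joint would pass 70% of its speed; a pose out of reach is approached as far as the arm can. A call with a gripper value outside its range is refused whole. The fingers move at their own pace and stop on an object; "grip_force" is the grip in N (left out, the last holds). Time passes only in rows, so rows that repeat a pose let the fingers close. It gives the time, the measured TCP pose, the force, the opening and the grip force at its end, in the units of the state.
- status.read_state(): the state, without advancing time (a new reading comes with each control period).
- grab_frame(name): name is "side" or "top" or "wrist"; returns a dict with "img" (400x640x3 uint8, red, green, blue), "depth" (400x640 float32, m along the optical axis (not along the pixel's ray), 0 where there is no reading), "fx", "fy", "cx", "cy" (pixels), "world_to_cam" (4x4, takes a point from world to camera coordinates); the wrist camera has in their place "mount" (4x4, takes a point from camera to tool coordinates, whose origin is the TCP and whose axes are the flange's). Camera axes: x right, y up, looking along -z (the intrinsics and any distortion apply to the point x, -y, -z); pixel columns grow to the right and rows downward; lengths in m; the calibration is good to about 2 mm. A picture is of the moment at which its call begins: read the wrist's pose just before it.
- hand_in(): hands the job in; it is judged then, once.
Trained networks look in the newest picture that a camera, given by its name, has taken for a name from the list of things; names that differ only in an ending like _2 or _b are one class to them, and where a whole thing is asked for, a point or a joint stands for the part that bears it (a point fixed in the world has none). Each returns a list of dicts, best first, with "conf" (0 to 1); they miss things now and then, are a little off and sometimes report something else, mostly with a low value. They report only what shows in the picture. A call takes as long as a camera call.
- cut_out(camera, thing): "pixels" (400x640 bool, what is visible of it) and "bbox" ([left, top, right, bottom] in pixels, round what is visible of it).
- mark_of(camera, thing): "xy" ([column, row] in pixels: a listed point, or the origin of a listed thing).
The state is a dict: "time": time; "joints": joint angles; "qd": joint speeds; "joint_torque": joint torques, N m; "tcp_pos": TCP position; "ee_rot": TCP orientation; "wrist_force": force on the tool from outside, world axes, zero at the start; "torque": the same for the moment, N m; "opening": finger opening in m; "grasp_force": force on a finger pad.
Only numpy, scipy, OpenCV 4.12 (cv2) and the standard library are available. Lean on these libraries where they do the work, as an engineer would, in place of code of your own. Each camera call takes 0.05 s, during which the arm holds its last target. There are 200 camera calls.

## Working session

There is one attempt and no reset: what is moved stays moved. The work goes in short steps, Python scripts to look and compute and a tool call to move; the robot and the scene stay as the last step left them, time stands still between calls to the robot, and variables do not carry over. Pictures are saved under pics/ and viewed, at most 10 in all, crops included, and the job is handed in when it is done.

Besides the shell and the picture viewer there is one more tool, called after "Call:" as name(argument=value, ...) on one line, values as JSON. apply_moves: Moves the arm, as the interface text tells. Its arguments: {"type":"object","properties":{"moves":{"type":"array"},"grip_force":{"type":"number"}},"required":["moves"]}

```bash
mkdir -p pics; ls; cat > h.py <<'E'
import numpy as np, cv2
from plant import status, grab_frame, hand_in, cut_out, mark_of, arm
def cam(f, st=None):
    """camera-to-world 4x4"""
    if "world_to_cam" in f: return np.linalg.inv(np.array(f["world_to_cam"]))
    T=np.eye(4); T[:3,:3]=np.array(st["ee_rot"]); T[:3,3]=st["tcp_pos"]
    return T@np.array(f["mount"])
def ray(f,xy,st=None):
    C=cam(f,st); d=np.array([(xy[0]-f["cx"])/f["fx"],-(xy[1]-f["cy"])/f["fy"],-1.])
    return C[:3,3], C[:3,:3]@d   # depth multiplies d
def at_z(f,xy,z,st=None):
    o,d=ray(f,xy,st); return o+d*(z-o[2])/d[2]
def at_depth(f,xy,st=None):
    c,r=int(round(xy[0])),int(round(xy[1])); o,d=ray(f,xy,st); return o+d*f["depth"][r,c]
def cloud(f,mask,st=None):
    r,c=np.nonzero(mask&(f["depth"]>0)); z=f["depth"][r,c]; C=cam(f,st)
    P=np.stack([(c-f["cx"])/f["fx"]*z,-(r-f["cy"])/f["fy"]*z,-z],1)
    return P@C[:3,:3].T+C[:3,3]
def save(f,n): cv2.imwrite("pics/"+n,f["img"][:,:,::-1])
E
python3 - <<'E'
from h import *
np.set_printoptions(precision=4,suppress=True)
s=status.read_state(); print(s, arm.tcp_to_grasp)
for n in("side","top"):
    f=grab_frame(n); save(f,n+"0.png"); print(n,{k:v for k,v in f.items() if k not in("img","depth")})
    for t in("hook_grip","hook_bend","heart_hole"):
        for m in mark_of(n,t)[:3]:
            print(t,m, at_depth(f,m["xy"]), [at_z(f,m["xy"],z) for z in ({"hook_grip":.124,"hook_bend":.108,"heart_hole":.165}[t],)])
        for m in cut_out(n,t)[:2]:
            print("cut",m["conf"],m["bbox"])
E
```

```text
pics
{'time': 0.0, 'joints': array([-77.1319,  19.132 ,   2.2875,  84.0096,  -0.7668,  76.963 ,
        -3.353 ]), 'qd': array([ 0.0646,  0.1112, -0.0296, -0.0149, -0.0196, -0.003 ,  0.0299]), 'joint_torque': array([ -0.0002, -65.6346,   1.3352, -40.379 ,  -0.0597,   0.0447,
         0.0002]), 'tcp_pos': array([0.2067, 0.6158, 0.2002]), 'ee_rot': array([[-0.948 ,  0.3182, -0.0004],
       [ 0.3182,  0.948 , -0.0015],
       [-0.0001, -0.0016, -1.    ]]), 'wrist_force': array([-0.0264,  0.1843,  0.0863]), 'torque': array([-0.037, -0.013,  0.015]), 'grasp_force': 0.0, 'opening': 0.0867812657482754} 0.0187
side {'fx': 446.11458430296256, 'fy': 446.11458430296256, 'cx': 322.9092224946124, 'cy': 200.53365602453886, 'world_to_cam': array([[-0.8485, -0.5292, -0.0025,  0.4765],
       [ 0.3175, -0.5127,  0.7977, -0.3176],
       [-0.4234,  0.6761,  0.603 , -0.5996],
       [ 0.    ,  0.    ,  0.    ,  1.    ]])}
hook_grip {'xy': [343.4, 271.9], 'conf': 0.65} [0.4691 0.0909 0.1388] [array([0.4759, 0.0784, 0.124 ])]
cut 0.58 [306.5, 253.0, 345.3, 321.5]
hook_bend {'xy': [312.3, 262.2], 'conf':
[... 289 characters left out ...]
7213, 'cy': 196.18106692367184, 'world_to_cam': array([[-0.0255, -0.9994, -0.0254,  0.0198],
       [ 0.9833, -0.0296,  0.1795, -0.5764],
       [-0.1801, -0.0204,  0.9834, -0.8667],
       [ 0.    ,  0.    ,  0.    ,  1.    ]])}
hook_grip {'xy': [275.8, 242.5], 'conf': 0.53} [0.4723 0.0893 0.1458] [array([0.4739, 0.0921, 0.124 ])]
cut 0.72 [273.1, 206.2, 294.9, 245.7]
hook_bend {'xy': [288.2, 216.9], 'conf': 0.79} [0.5258 0.0685 0.1098] [array([0.526 , 0.0687, 0.108 ])]
cut 0.74 [274.5, 208.0, 291.9, 242.3]
cut 0.58 [296.1, 136.4, 356.1, 186.7]
heart_hole {'xy': [323.9, 146.8], 'conf': 0.81} [ 0.6444 -0.0082  0.194 ] [array([ 0.6532, -0.0079,  0.165 ])]
cut 0.74 [297.3, 134.3, 357.1, 186.5]
```

View pics/side0.png

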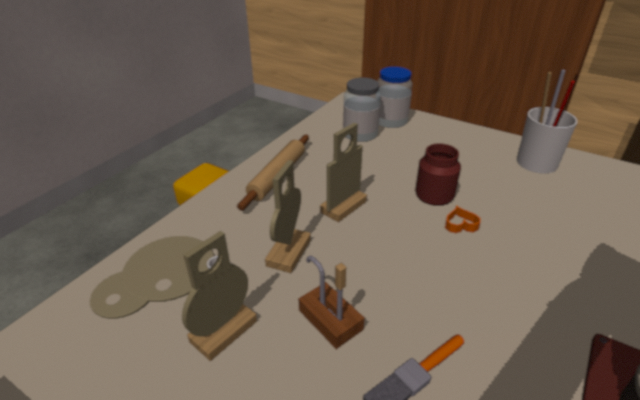

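View pics/top0.png

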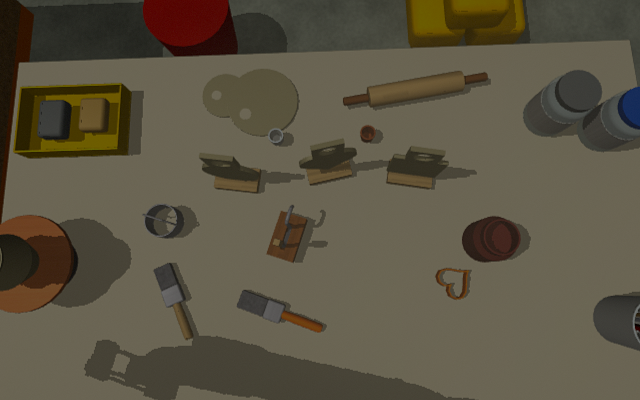

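The heart must still be told from the other two plaques, so I zoom in and check the wrist camera mount.

```bash
python3 - <<'E'
from h import *
np.set_printoptions(precision=4,suppress=True)
s=status.read_state()
f=grab_frame("wrist"); print(f["mount"],f["fx"])
a=cv2.imread("pics/side0.png")[110:360,160:400]; cv2.imwrite("pics/crop.png",cv2.resize(a,None,fx=2.4,fy=2.4,interpolation=cv2.INTER_CUBIC))
f=grab_frame("top")
for c in cut_out("top","heart_hole")[:2]:
    P=cloud(f,c["pixels"]); print(c["conf"],c["bbox"],P.min(0),P.max(0))
    Q=P[P[:,2]>.17]; print(len(Q),Q.mean(0),np.linalg.svd(Q[:,:2]-Q[:,:2].mean(0),full_matrices=False)[2])
R=s["ee_rot"]; print(R.T@(np.array([.44,.12,.30])-s["tcp_pos"])*1000)
E
```

```text
[[ 0.0006  0.959   0.2833  0.0794]
 [ 1.     -0.0006 -0.0001 -0.0002]
 [ 0.      0.2833 -0.959  -0.1851]
 [ 0.      0.      0.      1.    ]] 308.5376077944111
0.92 [295.0, 139.2, 355.4, 188.4] [ 0.6125 -0.0719 -0.003 ] [0.7008 0.0451 0.2001]
247 [ 0.6461 -0.014   0.1925] [[ 0.1906 -0.9817]
 [ 0.9817  0.1906]]
[-378.9841 -396.2265  -98.9378]
```

View pics/crop.png

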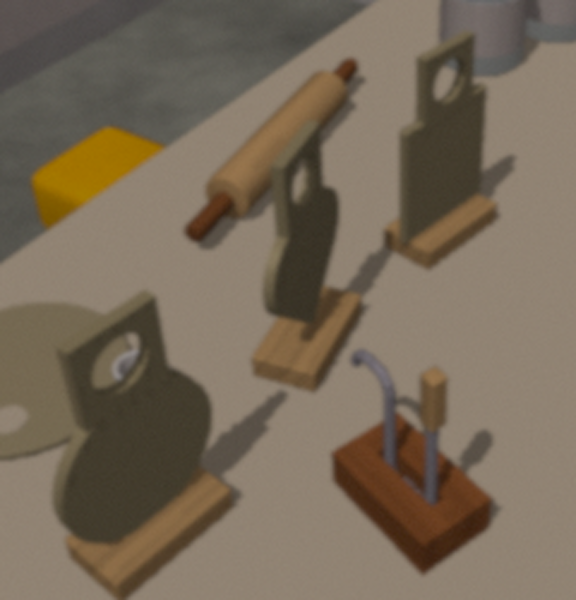

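The middle plaque is the heart: it narrows at the bottom, and its neck hole sits at about crop (300,180). The left plaque is round, the right one oblong. The hook stands front right, with its grip at crop (432,390). I now move to hover over the hook.

Call:
apply_moves(moves=[[87, -379, -396, -99, 0], [87, -379, -396, -99, 0], [87, -379, -396, -99, 0], [87, -379, -396, -99, 0], [87, -379, -396, -99, 0]])

```text
time: 1.35
tcp_pos: [0.3121, 0.3917, 0.246]
ee_rot: [[-0.948, 0.318, 0.0], [0.318, 0.948, 0.001], [0.0, 0.001, -1.0]]
wrist_force: [0.5, 1.2, -0.6]
opening: 0.0869
grasp_force: 0.0
```

Call:
apply_moves(moves=[[87, -205, -215, -50, 0], [87, -205, -215, -50, 0], [87, -205, -215, -50, 0], [87, -205, -215, -50, 0], [87, -205, -215, -50, 0]])

```text
time: 1.85
tcp_pos: [0.4165, 0.1682, 0.2876]
ee_rot: [[-0.948, 0.318, 0.001], [0.318, 0.948, 0.001], [-0.0, 0.001, -1.0]]
wrist_force: [1.0, 1.0, 0.0]
opening: 0.087
grasp_force: 0.0
```

Call:
apply_moves(moves=[[87, -50, -50, -10, 0], [87, -50, -50, -10, 0]])

```text
time: 2.05
tcp_pos: [0.4493, 0.1022, 0.2982]
ee_rot: [[-0.946, 0.324, 0.002], [0.324, 0.946, 0.001], [-0.002, 0.001, -1.0]]
wrist_force: [0.1, 0.1, 0.0]
opening: 0.0872
grasp_force: 0.0
```

```bash
python3 - <<'E'
from h import *
np.set_printoptions(precision=4,suppress=True)
s=status.read_state(); print(s["tcp_pos"],s["joints"])
f=grab_frame("wrist"); save(f,"w1.png")
p={}
for t,z in(("hook_grip",.124),("hook_bend",.108),("heart_hole",.165)):
    for m in mark_of("wrist",t)[:2]:
        p.setdefault(t,at_z(f,m["xy"],z,s)); print(t,m,at_depth(f,m["xy"],s),at_z(f,m["xy"],z,s))
for t in("hook_grip","heart_hole"):
  for c in cut_out("wrist",t)[:1]:
    P=cloud(f,c["pixels"],s); print(c["conf"],c["bbox"],P.min(0),P.max(0))
    Q=P[P[:,2]>(.138 if t=="hook_grip" else .18)]; print(len(Q),Q.min(0),Q.max(0),Q.mean(0),np.linalg.svd(Q[:,:2]-Q[:,:2].mean(0),full_matrices=False)[2])
E
```

```text
[0.4493 0.1022 0.2982] [-49.8839  -7.7893  28.5013 101.0485   3.7194  85.6907  49.2457]
hook_grip {'xy': [318.1, 195.2], 'conf': 0.92} [0.468  0.094  0.1468] [0.4744 0.0918 0.124 ]
hook_bend {'xy': [317.2, 236.8], 'conf': 0.57} [0.5304 0.0713 0.1137] [0.5328 0.0704 0.108 ]
0.92 [310.6, 172.7, 322.0, 248.8] [0.4651 0.0615 0.0094] [0.5494 0.098  0.1492]
140 [0.4651 0.0833 0.1393] [0.4803 0.098  0.1492] [0.4715 0.0907 0.1463] [[ 0.9924 -0.1233]
 [ 0.1233  0.9924]]
0.83 [252.7, 259.6, 326.5, 340.8] [ 0.4198 -0.0729  0.0002] [0.6864 0.1066 0.4087]
16 [0.4198 0.1025 0.4069] [0.4213 0.1066 0.4087] [0.4205 0.1045 0.4079] [[ 0.2375  0.9714]
 [-0.9714  0.2375]]
```

View pics/w1.png

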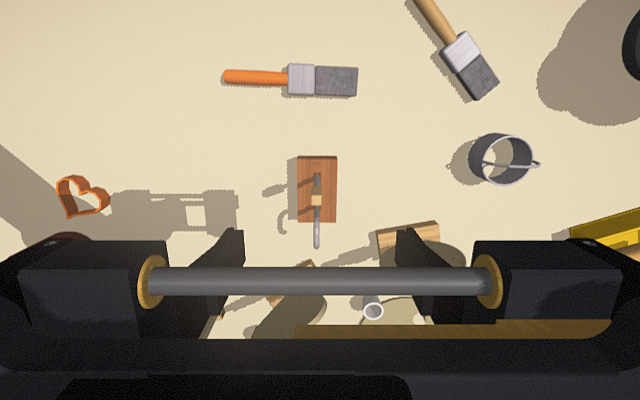

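The wrist view shows the hook from grip (316,197) to bend (317,245), in line with the tool. All cameras put the grip at about (0.4735, 0.0913). I go down above it and check before the last step.

Call:
apply_moves(moves=[[87, -26, -3, 30, -0.01], [87, -26, -3, 70, -0.01], [87, -26, -3, 110, -0.01], [87, -26, -3, 110, -0.01], [87, -26, -3, 110, -0.01]])

```text
time: 2.85
tcp_pos: [0.4708, 0.0967, 0.1876]
ee_rot: [[-0.952, 0.307, -0.001], [0.307, 0.952, -0.001], [0.001, -0.001, -1.0]]
wrist_force: [1.1, 0.1, 0.7]
opening: 0.0865
grasp_force: 0.0
```

```bash
python3 - <<'E'
from h import *
np.set_printoptions(precision=4,suppress=True)
s=status.read_state(); print(s["tcp_pos"],s["ee_rot"][:,1])
f=grab_frame("wrist")
for t,z in(("hook_grip",.124),("hook_bend",.108)):
    for m in mark_of("wrist",t)[:1]: print(t,m,at_depth(f,m["xy"],s),at_z(f,m["xy"],z,s))
for c in cut_out("wrist","hook_grip")[:1]:
    P=cloud(f,c["pixels"],s); Q=P[(P[:,2]>.138)&(P[:,2]<.155)]; print(len(Q),Q.min(0),Q.max(0),Q.mean(0))
    B=P[(P[:,2]>.09)&(P[:,0]>.51)]; print(B.mean(0))
g=np.array([.4735,.0913,.107]); print(s["ee_rot"].T@(g-s["tcp_pos"])*1000)
E
```

```text
[0.4708 0.0967 0.1876] [ 0.3072  0.9516 -0.0009]
hook_grip {'xy': [313.7, 206.4], 'conf': 0.59} [0.467  0.0929 0.1436] [0.4731 0.0905 0.124 ]
hook_bend {'xy': [314.1, 262.7], 'conf': 0.6} [0.5301 0.0719 0.112 ] [0.5321 0.0712 0.108 ]
295 [0.4648 0.0831 0.1381] [0.4794 0.0976 0.1486] [0.4713 0.0908 0.1463]
[0.5188 0.0741 0.1068]
[-4.2318 -4.2133 80.6084]
```

Call:
apply_moves(moves=[[87, -4, -5, 5, 0.025], [87, -4, -5, 40, 0.025], [87, -4, -5, 70, 0.025], [87, -4, -5, 80, 0.025], [87, -4, -5, 80, 0.025]])

```text
time: 3.55
tcp_pos: [0.4729, 0.0893, 0.1063]
ee_rot: [[-0.943, 0.333, -0.002], [0.333, 0.943, -0.001], [0.001, -0.002, -1.0]]
wrist_force: [-0.1, -0.3, 0.8]
opening: 0.0873
grasp_force: 0.0
```

Call:
apply_moves(moves=[[0, 0, 0, 0, 0], [0, 0, 0, 0, 0], [0, 0, 0, 0, 0], [0, 0, 0, 0, 0], [0, 0, 0, 0, 0]], grip_force=8)

```text
time: 4.05
tcp_pos: [0.4737, 0.09, 0.1074]
ee_rot: [[-0.943, 0.332, 0.001], [0.332, 0.943, 0.0], [-0.0, 0.001, -1.0]]
wrist_force: [0.0, -0.9, 0.2]
opening: 0.0549
grasp_force: 0.0
```

Call:
apply_moves(moves=[[0, 0, 0, 0, 0], [0, 0, 0, 0, 0], [0, 0, 0, 0, 0]], grip_force=45)

```text
time: 4.35
tcp_pos: [0.4734, 0.0898, 0.107]
ee_rot: [[-0.943, 0.332, -0.0], [0.332, 0.943, -0.0], [0.0, -0.0, -1.0]]
wrist_force: [0.4, -0.5, -0.3]
opening: 0.031
grasp_force: 0.0
```

Call:
apply_moves(moves=[[0, 0, 0, 0, 0], [0, 0, 0, 0, 0], [0, 0, 0, 0, 0], [0, 0, 0, 0, 0], [0, 0, 0, 0, 0]], grip_force=45)

```text
time: 4.85
tcp_pos: [0.4735, 0.0899, 0.107]
ee_rot: [[-0.943, 0.332, -0.0], [0.332, 0.943, -0.0], [0.0, -0.0, -1.0]]
wrist_force: [-0.4, 0.4, -0.4]
opening: 0.0124
grasp_force: 45.0
```

Call:
apply_moves(moves=[[0, 0, 0, -10, 0], [0, 0, 0, -30, 0], [0, 0, 0, -60, 0], [0, 0, 0, -100, 0], [0, 0, 0, -100, 0]])

```text
time: 5.35
tcp_pos: [0.4761, 0.0903, 0.2124]
ee_rot: [[-0.943, 0.333, 0.007], [0.333, 0.943, 0.003], [-0.005, 0.005, -1.0]]
wrist_force: [0.7, 0.3, -1.3]
opening: 0.0126
grasp_force: 45.0
```

```bash
python3 - <<'E'
from h import *
np.set_printoptions(precision=4,suppress=True)
s=status.read_state(); print(s["tcp_pos"],s["ee_rot"][:,1],s["opening"],s["grasp_force"],s["joints"])
R=s["ee_rot"]
zg=s["tcp_pos"][2]+.0187-.0017
f=grab_frame("wrist"); save(f,"w2.png")
for t,z in(("hook_grip",zg),("hook_bend",zg-.016)):
    for m in mark_of("wrist",t)[:1]: p=at_z(f,m["xy"],z,s);print(t,m,at_depth(f,m["xy"],s),p,R.T@(p-s["tcp_pos"]))
for n in("side","top"):
  f=grab_frame(n); save(f,n+"1.png")
  for t,z in(("hook_grip",zg),("hook_bend",zg-.016),("heart_hole",.165)):
    for m in mark_of(n,t)[:1]: p=at_z(f,m["xy"],z);d=at_depth(f,m["xy"]);print(n,t,m,d,p,R.T@(p-s["tcp_pos"]))
E
```

```text
[0.4761 0.0903 0.2124] [0.3328 0.943  0.0055] 0.012569471107637644 44.998149275779724 [-48.5763  -2.692   32.0021 106.9505   1.4051  74.9017  53.5996]
hook_grip {'xy': [322.8, 244.2], 'conf': 0.77} [0.4699 0.094  0.2455] [0.4773 0.0917 0.2294] [-0.0008  0.0018 -0.017 ]
hook_bend {'xy': [317.9, 240.9], 'conf': 0.71} [0.4685 0.0917 0.2424] [0.4814 0.0871 0.2134] [-0.0061 -0.0012 -0.001 ]
side hook_grip {'xy': [343.2, 221.8], 'conf': 0.67} [0.4673 0.0998 0.2413] [0.4742 0.0872 0.2294] [ 0.0007 -0.0035 -0.017 ]
side hook_bend {'xy': [314.0, 214.4], 'conf': 0.81} [0.5295 0.0749 0.2103] [0.5274 0.0781 0.2134] [-0.0524  0.0055 -0.0007]
top hook_bend {'xy': [281.9, 210.1], 'conf': 0.53} [0.4965 0.0486 0.3959] [0.5242 0.0693 0.2134] [-0.0524 -0.0038 -0.0007]
top heart_hole {'xy': [320.8, 147.1], 'conf': 0.63} [ 0.6432 -0.0024  0.1964] [ 0.6528 -0.0019  0.165 ] [-0.1971 -0.0284  0.0483]
```

```bash
python3 - <<'E'
from h import *
np.set_printoptions(precision=4,suppress=True)
print(cam(grab_frame("side"))[:3,3],cam(grab_frame("top"))[:3,3])
for n in("top","side"):
    f=grab_frame(n); P=cloud(f,np.ones((400,640),bool))
    B=(abs(P[:,0]-.65)<.05)&(abs(P[:,1]+.01)<.06)
    N=P[B&(P[:,2]>.14)&(P[:,2]<.205)]; T=P[B&(P[:,2]>.191)&(P[:,2]<.205)]
    for k,Q in(("neck",N),("topface",T)):
        r=cv2.minAreaRect(Q[:,:2].astype(np.float32)*1000); print(n,k,len(Q),r,Q.min(0),Q.max(0),Q.mean(0))
    F=N[N[:,2]<.188]
    if len(F)>20:
        c=F.mean(0);v=np.linalg.svd(F-c,full_matrices=False)[2];print("plane",c,v[2],"resid",abs((F-c)@v[2]).mean(),"y-ext along",((F-c)@v[0]).min(),((F-c)@v[0]).max(),v[0])
E
python3 - <<'E'
import cv2
a=cv2.imread("pics/side1.png")[90:340,190:430]; b=cv2.imread("pics/top1.png")[90:290,210:440]
import numpy as np
a=cv2.resize(a,(400,416),interpolation=cv2.INTER_CUBIC); b=cv2.resize(b,(400,348),interpolation=cv2.INTER_CUBIC); b=cv2.copyMakeBorder(b,0,68,0,0,0)
cv2.imwrite("pics/ab.png",np.hstack([a,b]))
E
```

```text
[0.2512 0.4947 0.6161] [ 0.4112 -0.0149  0.9563]
top neck 440 ((648.2465209960938, -14.18386459350586), (11.507813453674316, 64.03030395507812), 11.351290702819824) [ 0.6364 -0.0465  0.1401] [0.6593 0.0179 0.1995] [ 0.6464 -0.0146  0.1769]
top topface 207 ((648.3478393554688, -13.97036361694336), (11.300274848937988, 63.668975830078125), 11.206365585327148) [ 0.6368 -0.0458  0.191 ] [0.6593 0.0179 0.1995] [ 0.6477 -0.0142  0.1959]
plane [ 0.6453 -0.0146  0.1577] [-0.976  -0.1994 -0.0879] resid 0.0020186313529460065 y-ext along -0.03222933681166398 0.03179599499599195 [ 0.2023 -0.979  -0.0259]
side neck 61 ((642.1659545898438, 14.96140193939209), (14.902158737182617, 8.90699291229248), 56.606590270996094) [0.6392 0.0063 0.1401] [0.6498 0.0197 0.1622] [0.6442 0.017  0.149 ]Traceback (most recent call last):
  File "<stdin>", line 9, in <module>
    return umr_minimum(a, axis, None, out, keepdims, initial, where)
ValueError: zero-size array to reduction operation minimum which has no identity
```

View pics/ab.png

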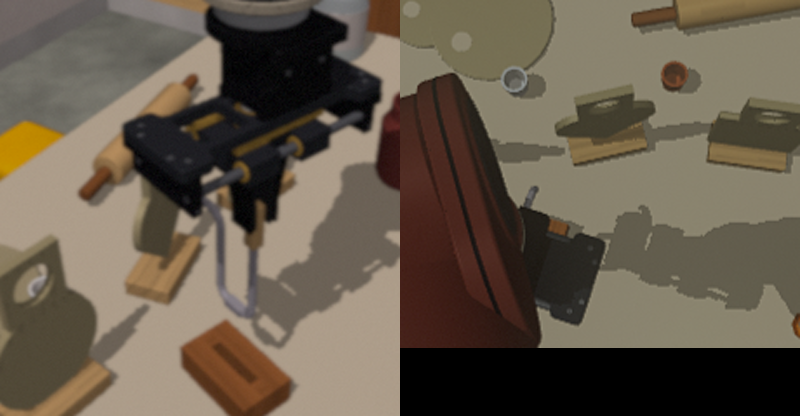

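The hook is out of the block and hangs upright in the gripper. The neck's top face measures 64 x 11 mm, which fits: hole centre (0.648, -0.014), yaw 11.3°. I now move to about 60 mm in front of the hole.

Call:
apply_moves(moves=[[0, -20, -22, 0, -0.11], [0, -42, -46, 5, -0.23], [0, -62, -69, 10, -0.35], [0, -80, -89, 15, -0.46], [0, -94, -104, 20, -0.535]])

```text
time: 6.6
tcp_pos: [0.528, -0.0413, 0.1869]
ee_rot: [[-0.98, -0.198, 0.0], [-0.198, 0.98, -0.0], [-0.0, -0.0, -1.0]]
wrist_force: [0.8, 0.4, -1.1]
opening: 0.0125
grasp_force: 45.0
```

Call:
apply_moves(moves=[[0, 0, 0, 0, 0], [0, 0, 0, 0, 0], [0, 0, 0, 0, 0]])

```text
time: 6.9
tcp_pos: [0.5274, -0.0384, 0.187]
ee_rot: [[-0.981, -0.195, -0.0], [-0.195, 0.981, 0.0], [0.0, 0.0, -1.0]]
wrist_force: [-0.1, 0.4, -0.8]
opening: 0.0124
grasp_force: 45.0
```

```bash
cat > m.py <<'E'
from h import *
np.set_printoptions(precision=4,suppress=True)
s=status.read_state(); R=s["ee_rot"]; t=s["tcp_pos"]; print(t,R[:,1],s["wrist_force"],s["opening"],s["time"])
H=np.array([.648,-.014,.165]); a=np.deg2rad(11.3); n=np.array([np.cos(a),np.sin(a),0]); l=np.array([-n[1],n[0],0])
E3=np.stack([n,l,[0,0,1]])
print("nominal bend in hole frame", E3@(t+R@np.array([-.0605,.0012,-.001])-H), "yaw",np.degrees(np.arctan2(R[0,1],-R[0,0])*-1))
f=grab_frame("top")
for th,z in(("hook_bend",t[2]+.001),("hook_grip",t[2]+.017),("heart_hole",.165)):
    for m in mark_of("top",th)[:1]: print(th,m,E3@(at_z(f,m["xy"],z)-H),E3@(at_depth(f,m["xy"])-H))
for c in cut_out("top","hook_bend")[:1]:
    P=(cloud(f,c["pixels"])-H)@E3.T; P=P[(P[:,0]>-.13)&(abs(P[:,1])<.03)&(abs(P[:,2])<.06)]; print(c["conf"],len(P))
    if len(P): print(P.min(0),P.max(0),P[P[:,0]>P[:,0].max()-.03].mean(0))
E
python3 m.py
python3 - <<'E'
import sys; sys.path.insert(0,'.')
from h import *
import os; os.chdir('.')
a,b=grab_frame("side")["img"][100:300,220:400,::-1],grab_frame("top")["img"][100:250,250:400,::-1]
a=cv2.resize(a,(396,440),interpolation=cv2.INTER_CUBIC); b=cv2.resize(b,(400,400),interpolation=cv2.INTER_CUBIC)
cv2.imwrite("pics/c1.png",np.hstack([a,cv2.copyMakeBorder(b,0,40,0,0,0)]))
E
```

```text
[ 0.5274 -0.0384  0.187 ] [-0.1951  0.9808  0.0004] [-0.0882  0.424  -0.8473] 0.012386529559754122 6.9
nominal bend in hole frame [-0.0625  0.0008  0.023 ] yaw 11.248230534629
```

View pics/c1.png

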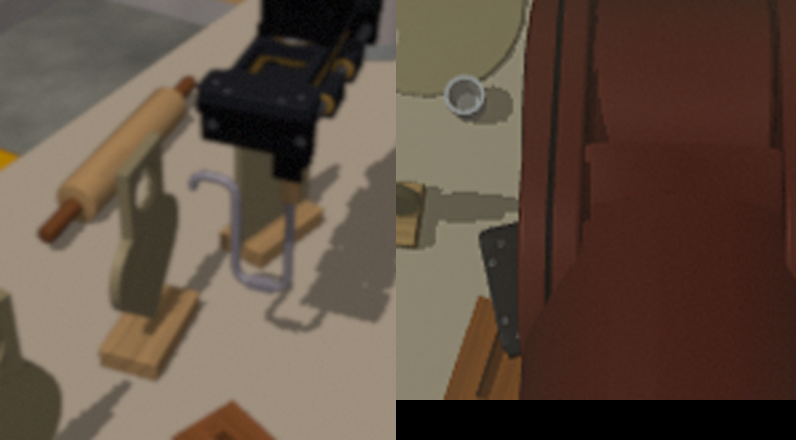

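The side view shows the hook upright in front of the hole, with its bend near crop (205,178); the arm blocks the top view. I check the bend and the hole with the side camera, projecting onto the known planes.

```bash
cat > k.py <<'E'
from h import *
np.set_printoptions(precision=4,suppress=True)
s=status.read_state(); R=s["ee_rot"]; t=s["tcp_pos"]
H=np.array([.648,-.014,.165]); a=np.deg2rad(11.3); n=np.array([np.cos(a),np.sin(a),0]); l=np.array([-n[1],n[0],0])
E3=np.stack([n,l,[0,0,1]])
B=E3@(t+R@np.array([-.0605,.0012,-.001])-H); G=E3@(t+R@np.array([0,.0005,-.0170])-H)
print("nominal bend",B,"grip",G)
f=grab_frame("side"); o,d=None,None
for th in("hook_bend","hook_grip","heart_hole"):
    for m in mark_of("side",th)[:1]:
        o,d=ray(f,m["xy"]); o=E3@(o-H); d=E3@d
        k=0 if th=="heart_hole" else 1
        print(th,m,"on plane",o+d*(((0 if k==0 else B[1])-o[k])/d[k]))
W=cloud(f,np.ones((400,640),bool)); P=(W-H)@E3.T
Q=P[(P[:,0]>-.09)&(P[:,0]<-.02)&(abs(P[:,1])<.02)&(abs(P[:,2])<.05)]
print(len(Q)); 
if len(Q): print(Q.min(0),Q.max(0),np.median(Q,0))
Q=P[(P[:,0]>-.015)&(P[:,0]<.015)&(abs(P[:,1])<.045)&(P[:,2]>-.03)&(P[:,2]<.05)]
print("neck",len(Q),Q.min(0) if len(Q) else 0,Q.max(0) if len(Q) else 0)
E
python3 k.py
```

```text
nominal bend [-0.0625  0.0001  0.0231] grip [-0.123  -0.0005  0.0391]
hook_bend {'xy': [314.6, 179.4], 'conf': 0.94} on plane [-0.056   0.0001  0.0258]
hook_grip {'xy': [352.3, 176.6], 'conf': 0.85} on plane [-0.1218  0.0001  0.047 ]
heart_hole {'xy': [286.3, 185.9], 'conf': 0.84} on plane [ 0.     -0.0042 -0.0043]
245
[-0.0809 -0.0041 -0.0497] [-0.0379  0.0047  0.029 ] [-0.0752  0.0012  0.0126]
neck 697 [-0.0029 -0.0337 -0.0299] [0.0088 0.0355 0.0345]
```

Call:
apply_moves(moves=[[0, 0, 0, 17, 0], [0, 0, 0, 17, 0], [0, -15, 0, 17, 0], [0, -25, 0, 17, 0], [0, -30, 0, 17, 0]])

```text
time: 7.95
tcp_pos: [0.5579, -0.0333, 0.1703]
ee_rot: [[-0.981, -0.195, 0.0], [-0.195, 0.981, -0.0], [-0.0, -0.001, -1.0]]
wrist_force: [0.5, -0.1, -0.7]
opening: 0.0128
grasp_force: 45.0
```

```bash
python3 k.py; python3 - <<'E'
from h import *
a=grab_frame("side")["img"][120:270,230:390,::-1]
cv2.imwrite("pics/d1.png",cv2.resize(a,(640,600),interpolation=cv2.INTER_CUBIC))
E
```

```text
nominal bend [-0.0317 -0.0001  0.0063] grip [-0.0922 -0.0007  0.0223]
hook_bend {'xy': [297.0, 189.3], 'conf': 0.67} on plane [-0.0224 -0.0001 -0.0033]
hook_grip {'xy': [335.0, 181.2], 'conf': 0.95} on plane [-0.0923 -0.0001  0.0307]
301
[-0.09   -0.0049 -0.0492] [-0.0211  0.0148  0.0464] [-0.0489  0.0013  0.0031]
neck 682 [-0.0141 -0.0325 -0.0299] [0.0087 0.0397 0.0341]
```

View pics/d1.png

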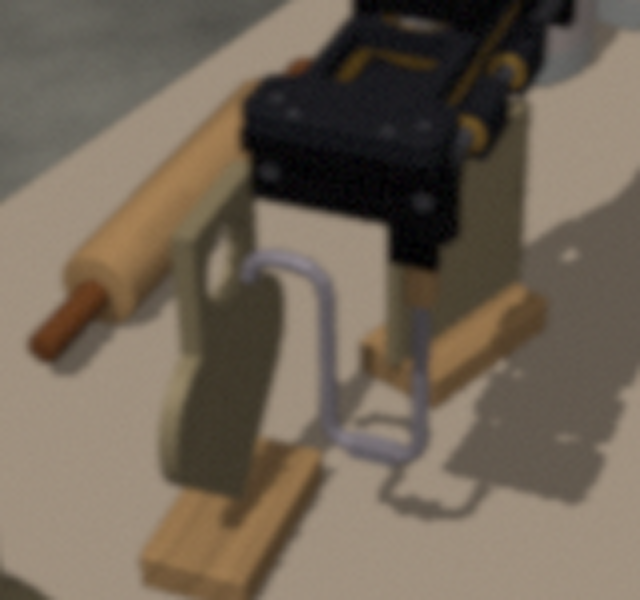

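The free end sits just in front of the hole and in line with it. I push it through gently.

Call:
apply_moves(moves=[[0, -8, 0, 0, 0], [0, -16, 0, 0, 0], [0, -24, 0, 0, 0], [0, -32, 0, 0, 0], [0, -32, 0, 0, 0]])

```text
time: 8.7
tcp_pos: [0.5894, -0.027, 0.1697]
ee_rot: [[-0.981, -0.196, 0.0], [-0.196, 0.981, -0.001], [0.0, -0.001, -1.0]]
wrist_force: [0.5, 0.7, -1.5]
opening: 0.0127
grasp_force: 45.0
```

```bash
python3 k.py; python3 - <<'E'
from h import *
a=grab_frame("side")["img"][120:270,230:390,::-1]
cv2.imwrite("pics/d2.png",cv2.resize(a,(640,600),interpolation=cv2.INTER_CUBIC))
E
```

```text
nominal bend [ 0.0005 -0.0001  0.0057] grip [-0.06   -0.0007  0.0217]
hook_bend {'xy': [283.7, 183.4], 'conf': 0.79} on plane [ 0.0027 -0.0001  0.0031]
hook_grip {'xy': [316.5, 179.2], 'conf': 0.85} on plane [-0.0594 -0.0001  0.0268]
heart_hole {'xy': [282.1, 186.9], 'conf': 0.79} on plane [0.     0.0123 0.0045]
368
[-0.0695 -0.0169 -0.0493] [-0.0472  0.015   0.0494] [-0.0605  0.0033  0.0284]
neck 658 [-0.015  -0.0325 -0.0299] [0.0088 0.0393 0.0343]
```

View pics/d2.png

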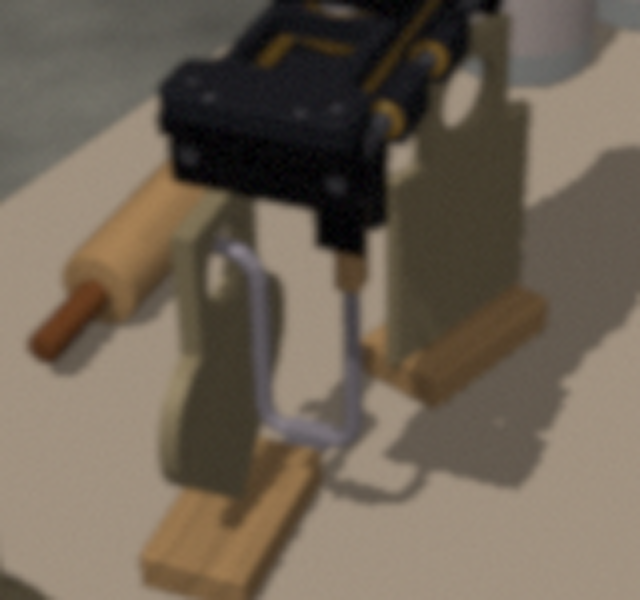

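The free end is through the hole. I lower it towards the rim.

Call:
apply_moves(moves=[[0, 0, 0, 7, 0], [0, 0, 0, 14, 0], [0, 0, 0, 18, 0], [0, 0, 0, 18, 0]])

```text
time: 9.35
tcp_pos: [0.5877, -0.0273, 0.151]
ee_rot: [[-0.981, -0.195, -0.001], [-0.195, 0.981, -0.0], [0.002, 0.0, -1.0]]
wrist_force: [0.6, -0.9, -0.9]
opening: 0.0126
grasp_force: 45.0
```

Call:
apply_moves(moves=[[0, 0, 0, 1.5, 0], [0, 0, 0, 3, 0], [0, 0, 0, 3, 0]])

```text
time: 9.65
tcp_pos: [0.5883, -0.0274, 0.1489]
ee_rot: [[-0.981, -0.195, -0.0], [-0.195, 0.981, -0.0], [0.0, -0.0, -1.0]]
wrist_force: [0.2, -0.8, -1.2]
opening: 0.0124
grasp_force: 45.0
```

Call:
apply_moves(moves=[[0, 0, 0, 1, 0], [0, 0, 0, 1, 0], [0, 0, 0, 1, 0]])

```text
time: 9.95
tcp_pos: [0.5884, -0.0274, 0.148]
ee_rot: [[-0.981, -0.195, 0.0], [-0.195, 0.981, -0.0], [-0.0, -0.0, -1.0]]
wrist_force: [-0.5, -0.1, -1.3]
opening: 0.0126
grasp_force: 45.0
```

Call:
apply_moves(moves=[[0, 0, 0, 1, 0], [0, 0, 0, 1, 0], [0, 0, 0, 1, 0]])

```text
time: 10.25
tcp_pos: [0.5884, -0.0274, 0.1472]
ee_rot: [[-0.981, -0.195, 0.0], [-0.195, 0.981, 0.0], [-0.0, 0.0, -1.0]]
wrist_force: [-1.3, -0.1, 0.6]
opening: 0.0123
grasp_force: 45.0
```

It now touches the rim: the vertical force turned from -1.3 to +0.6 N. I release.

Call:
apply_moves(moves=[[60, 0, 0, 0, 0], [60, 0, 0, 0, 0], [60, 0, 0, 0, 0], [60, 0, 0, 0, 0], [60, 0, 0, 0, 0]])

```text
time: 10.75
tcp_pos: [0.5884, -0.0274, 0.147]
ee_rot: [[-0.981, -0.195, -0.0], [-0.195, 0.981, -0.0], [0.0, -0.0, -1.0]]
wrist_force: [0.1, 0.1, -0.9]
opening: 0.0448
grasp_force: 0.0
```

Call:
apply_moves(moves=[[60, 0, 0, 0, 0], [60, 0, 0, -20, 0], [60, 0, 0, -50, 0], [60, 0, 0, -90, 0], [60, 0, 0, -120, 0]])

```text
time: 11.25
tcp_pos: [0.5886, -0.0276, 0.2693]
ee_rot: [[-0.981, -0.195, 0.001], [-0.195, 0.981, 0.0], [-0.001, -0.0, -1.0]]
wrist_force: [0.8, -0.2, 0.1]
opening: 0.0597
grasp_force: 0.0
```

Call:
apply_moves(moves=[[60, 20, 0, -20, 0], [60, 60, 0, -20, 0], [60, 90, 0, -20, 0], [60, 90, 0, -20, 0], [60, 90, 0, -20, 0]])

```text
time: 11.75
tcp_pos: [0.5001, -0.0446, 0.2875]
ee_rot: [[-0.981, -0.195, 0.001], [-0.195, 0.981, 0.002], [-0.002, 0.001, -1.0]]
wrist_force: [-0.4, -0.2, 0.3]
opening: 0.06
grasp_force: 0.0
```

```bash
python3 - <<'E'
from h import *
np.set_printoptions(precision=4,suppress=True)
H=np.array([.648,-.014,.165]); a=np.deg2rad(11.3); n=np.array([np.cos(a),np.sin(a),0]); l=np.array([-n[1],n[0],0])
E3=np.stack([n,l,[0,0,1]])
print(status.read_state()["time"])
for n_ in("side","top"):
    f=grab_frame(n_)
    for th in("hook_bend","hook_grip"):
        for m in mark_of(n_,th)[:1]:
            o,d=ray(f,m["xy"]); o=E3@(o-H); d=E3@d; k=1 if n_=="side" else 2; v=0 if k==1 else (-.016 if th=="hook_bend" else 0)
            print(n_,th,m,o+d*((v-o[k])/d[k]),E3@(at_depth(f,m["xy"])-H))
    if n_=="side": a=f["img"][120:270,230:390,::-1]; cv2.imwrite("pics/d3.png",cv2.resize(a,(640,600),interpolation=cv2.INTER_CUBIC))
E
```

```text
11.75
side hook_bend {'xy': [288.4, 192.1], 'conf': 0.71} [-0.0055  0.     -0.0136] [-0.0048 -0.0014 -0.0147]
side hook_grip {'xy': [323.8, 197.4], 'conf': 0.86} [-0.0725  0.     -0.0079] [-0.0745  0.0053 -0.0037]
```

View pics/d3.png

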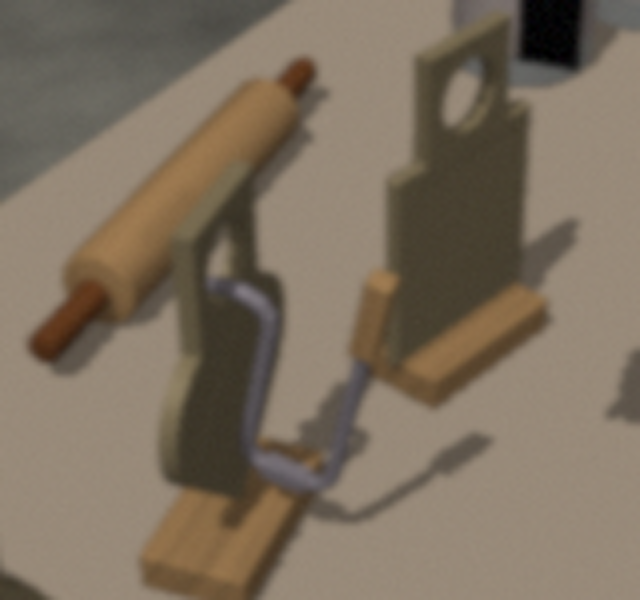

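The hook hangs in the hole by itself, with its bend at crop (240,290) and its grip on the robot's side. I let it settle, check again and hand in.

Call:
apply_moves(moves=[[60, 0, 0, 0, 0], [60, 0, 0, 0, 0], [60, 0, 0, 0, 0], [60, 0, 0, 0, 0], [60, 0, 0, 0, 0]])

```text
time: 12.55
tcp_pos: [0.5001, -0.0449, 0.287]
ee_rot: [[-0.981, -0.195, 0.0], [-0.195, 0.981, 0.0], [-0.0, 0.0, -1.0]]
wrist_force: [1.1, -0.2, -1.1]
opening: 0.0602
grasp_force: 0.0
```

Call:
apply_moves(moves=[[60, 0, 0, 0, 0], [60, 0, 0, 0, 0], [60, 0, 0, 0, 0], [60, 0, 0, 0, 0], [60, 0, 0, 0, 0]])

```text
time: 13.05
tcp_pos: [0.5001, -0.0449, 0.287]
ee_rot: [[-0.981, -0.195, 0.0], [-0.195, 0.981, -0.0], [-0.0, -0.0, -1.0]]
wrist_force: [0.1, -0.1, -0.7]
opening: 0.0603
grasp_force: 0.0
```

```bash
python3 - <<'E'
from h import *
np.set_printoptions(precision=4,suppress=True)
H=np.array([.648,-.014,.165]); a=np.deg2rad(11.3); n=np.array([np.cos(a),np.sin(a),0]); l=np.array([-n[1],n[0],0])
E3=np.stack([n,l,[0,0,1]])
f=grab_frame("side"); r={}
for th in("hook_bend","hook_grip"):
    for m in mark_of("side",th)[:1]:
        o,d=ray(f,m["xy"]); o=E3@(o-H); d=E3@d; r[th]=o-d*o[1]/d[1]; print(th,m["conf"],r[th])
b=r.get("hook_bend")
if b is not None and -.013<b[0]<.015 and -.022<b[2]<.005: print(hand_in())
E
```

```text
hook_bend 0.92 [-0.0071  0.     -0.0126]
hook_grip 0.93 [-0.0747  0.     -0.0103]
the job is handed in; nothing more can be done
None
```

The S-hook hangs by itself in the heart plaque's hole, and I handed the job in at about 13 s. In the last check its bend was 7 mm before and 13 mm below the hole's centre, with the grip 75 mm on the robot's side (sideways position not measured in that check), and the arm was clear of everything.

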